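# Open the bolted-down cutlery tin

## Robot

A 6-joint arm with a two-finger parallel gripper is mounted at the origin on the work surface. World frame = base frame: x ahead of the robot, y to its left, z up, the work surface at z = 0. Lengths are in mm, angles in rad, forces in N, time in s.
With the tool pointing down it reaches from about 275 to 1000 mm from the base axis. Payload 8.4 kg.
Tool frame: the origin (TCP) lies at the very end of the fingers, on their centre line; the grasp point (between the pads) lies 19 mm behind it (r.tcp_to_grasp is the distance from the TCP to the grasp point, in mm); z points along the fingers, y is the line along which they close (so a half turn about z gives the same grasp; the last joint's range is limited). The gripper opens to 85 mm and grips with 20 to 120 N. Pads are 22 mm wide; open, the fingers measure 114 mm over their backs; the gripper's body (76 mm by 85 mm) begins 54 mm behind the grasp point. The pads swing forward as they close: fully open they stand 13 mm farther back than shut.
Start: joints at [-1.28, 0.353, 1.633, -0, 1.155, -0.002], TCP at [180.395, -598.403, 231.281] pointing down, gripper open.
Joint ranges: [-2.63, 2.63], [-0.92, 2.1], [0.06, 2.66], [-1.3, 4.44], [0, 2.69], [-3.02, 3.02]. Speed limits (rad/s): [2.22, 2.22, 2.79, 3.14, 3.14, 3.14].

## Interface

Orientations are given as [roll, pitch, yaw] about the fixed x, y, z axes, in that order (R = Rz(yaw) Ry(pitch) Rx(roll)).
In Python, from rig import r gives the robot as it stands. The module is installed in compiled form; this text tells all that it offers.
- The arm moves only by the tool play_rows, never from a script. Its argument "rows" is a list of rows, each an object with "dp": the shift along the tool's x, y, z in units of 40 mm (1.0 is 40 mm), a list of three; "turn": the turn, a rotation vector about the tool's x, y, z in units of 6 degrees (1.0 is 6 degrees), a list of three; "fingers": the closure, from 0 (fully open) to 1 (shut). In form: [{"dp": [tx, ty, tz], "turn": [wx, wy, wz], "fingers": fingers}, ...]. A call has 1 to 5 rows; each row shifts and turns the commanded pose from where the row before left it, along the tool's axes as they then stand; what a row does not reach is not made up. A row lasts 1/12 s, in which the tool goes at most 41.7 mm and 7.16 degrees, less where a joint would pass 70% of its speed; a pose out of reach is approached as far as the arm can. A call is refused whole if a number of a shift passes 1 or a number of a turn 1, either way. A call with a gripper value outside its range is refused whole. The fingers move at their own pace and stop on an object; "force" is the grip in N (left out, the last holds). Time passes only in rows, so rows that do not move let the fingers close. It gives the time, the measured TCP pose, the force, the opening and the grip force at its end, in the units of the state.
- r.sense(): the state, without advancing time (a new reading comes with each control period).
- r.grab_frame(name): name is "side" or "top"; returns a dict with "pixels" (400x640x3 uint8, red, green, blue), "fx", "fy", "cx", "cy" (pixels), "pose" (4x4, takes a point from camera to world coordinates). Camera axes: x right, y down, z forward; pixel columns grow to the right and rows downward; lengths in mm; the calibration is good to about 2 mm. A picture is of the moment at which its call begins. There is no depth.
- r.sign_off(): hands the job in; it is judged then, once.
The state is a dict: "clock": time; "qpos": joint angles; "qvel": joint speeds; "joint_efforts": joint torques, N m; "eef_pos": TCP position; "tcp_rot": TCP orientation; "contact_force": force on the tool from outside, world axes, zero at the start; "wrist_torque": the same for the moment, N m; "opening": opening from 0.0 (shut) to 1.0 (fully open); "grasp_force": force on a finger pad.
Only numpy, scipy, OpenCV 4.12 (cv2) and the standard library are available. Lean on these libraries where they do the work, as an engineer would, in place of code of your own. Each camera call takes 0.05 s, during which the arm holds its last target. There are 200 camera calls.

## Task

Open the cutlery tin on its board: first bolt its foot down by sliding the barrel bolt fully across, which also pushes the foot under the fixed lip, and turning its red-tipped handle down into the notch, then draw the tight, deep teal lid straight up off the tin. Keep the lid upright and set it down gently, open side down, flat inside the shallow bamboo tray; leave the bolt locked and the tin standing in place, and do not disturb the purple flask, the clear box, the bamboo bowl or the spoon.

Things in the scene. Friction and masses are not known exactly. Their poses are not given: they have to be found in the camera images.
- dock: Brown board fixed to the table, 10 mm thick, x -58 to 58, y -80 to 225 mm. Origin: on the table under the bolted tin's middle, z up. The tin's foot slides along y between low rails (top 20 mm over the table); at y = -75 to -55 is a fixed lip (underside 18, top 24 mm). The bolt lies along the board's y at x = 0 on the +y side, its axis 25 mm over the table, in steel guides (top 37 mm at y 119-127, else 32).
- notch (a point): Middle of the 22 mm wide notch that takes the handle, board x = -14, y = 138 mm, 25 mm over the table. It is a gap in the steel guide wall on the bolt's -x side (board x -18 to -10, y 118 to 205, top 32 mm over the table).
- base: Steel base of the tin, 0.4 kg, loose between the rails. Origin: middle of its underside, 10 mm over the table; axes as the board's. Foot 90 (x) x 130 (y) x 6 mm; box 54 x 84 mm, top 91 mm over the origin. Spring pads near its top grip the lid over the whole stroke: about 8 to 18 N to draw it, enough to lift the tin if it is not bolted. It starts 11 to 14 mm to +y of the board's origin, clear of the lip.
- lid: Teal lid, a rigid box open below, outside 63 (x) x 93 (y) x 100 mm, walls 3 mm, 0.1 to 0.2 kg. Origin: middle of its lower rim, z towards its closed top; axes as the board's at the start. Seated, its rim rests on the foot 16 mm over the table, its top at 116 mm. Free of the base once raised 85 mm. Plain sides; grip it across the 63 mm.
- tray: Shallow open bamboo tray fixed to the table, left or right of the board, yaw within half a radian. Outside 102 (x) x 132 (y) x 16 mm, walls and floor 6 mm: inside 90 x 120 mm, floor 6 mm over the table. Origin: on the table under its middle. The lid stands in it with its long side along the tray's y.
- bolt (a joint): Slide of the bolt's rod (steel, 14 mm thick, 117 mm long), m: 0 drawn back, 0.045 fully across, at its stop. It moves towards the tin, along the board's -y. It stays where left. Its tip goes over the foot while a collar 13 mm behind the tip pushes the tin along, until at 0.045 the foot's other edge is under the lip: then both hold the tin down, with 2 mm of play. Takes 3 N, with the tin 6 to 8 N.
- handle (a joint): Turn of the handle about the bolt's axis, rad: 0 straight up, growing as it swings down to the board's -x side; 1.25 (its stop) is fully down in the notch, 18 degrees above level. The guide wall stops it at about 0.6 except at the notch, reached with the bolt fully across. Friction about 0.06 N m; it stays where left. Its root lies at board y = 183 mm minus the slide.
- handle_grip (a point): Point on the handle to grip, 55 mm from the bolt's axis along the handle. The handle is a flat steel bar 12 mm (along the board's y) x 10 mm, reaching 68 mm from the axis, with a red 18 mm ball at its end (centre 75 mm from the axis). Pinched lightly across its 12 mm it pivots between the fingers, stiffly; it can also be pressed down from above.
- bolt_tip (a point): Middle of the end of the bolt's rod that goes over the foot.
- flask: Bystander: purple flask with a flip-top lid, 70 mm across, 178 mm tall, on the board's +x side. Origin under its middle. Loose.
- clearbox: Bystander: empty clear acrylic box with a hinged flap, shut, 100 (x) x 130 (y) x 86 mm with the flap's grip. Origin under its middle. Loose. It stands in whichever of the two side places the tray does not take.
- bowl: Bystander: small bamboo bowl, 104 mm across, 45 mm tall, on the board's -x side. Origin under its middle. Loose.
- spoon: Bystander: white plastic spoon, 150 mm long, lying along its x axis on the far left. Loose.
There are look-alikes about, which are no part of the job. Of the things that look like the lid, the smallest one is meant. Leave any orange look-alike of the base alone.

How it is judged:
By the outcome, as a careful person would: the job done as asked, in the order asked, and still so for the second after the job is handed in, with the robot touching nothing.
It also fails if it takes over 62 s, if anything falls off the work surface, if the arm or the gripper's body presses on something with over 40 N, if the wrist force passes 120 N, or if a joint passes its speed limit or range.

## Working session

There is one attempt and no reset: what is moved stays moved. The work goes in short steps, Python scripts to look and compute and a tool call to move; the robot and the scene stay as the last step left them, time stands still between calls to the robot, and variables do not carry over. Pictures are saved under pics/ and viewed, at most 10 in all, crops included, and the job is handed in when it is done.

Besides the shell and the picture viewer there is one more tool, called after "Call:" as name(argument=value, ...), one argument or row to a line, values as JSON. play_rows: Moves the arm, as the interface text tells. Its arguments: {"type":"object","properties":{"rows":{"type":"array"},"force":{"type":"number"}},"required":["rows"]}

```bash
mkdir -p pics; cat > h.py <<'E'
import numpy as np, cv2
from rig import r
def snap(n,f):
    d=r.grab_frame(n); cv2.imwrite('pics/'+f+'.png',cv2.cvtColor(d['pixels'],cv2.COLOR_RGB2BGR))
    np.savez('pics/'+f+'.npz',**{k:np.array(v) for k,v in d.items()}); return d
def ld(f): return dict(np.load('pics/'+f+'.npz'))
def at(d,u,v,z):
    T=np.array(d['pose']); q=T[:3,:3]@np.array([(u-d['cx'])/d['fx'],(v-d['cy'])/d['fy'],1]); o=T[:3,3]
    return o+q*(z-o[2])/q[2]
def px(d,p):
    T=np.array(d['pose']); q=T[:3,:3].T@(np.array(p)-T[:3,3]); return [d['fx']*q[0]/q[2]+d['cx'],d['fy']*q[1]/q[2]+d['cy']]
E
python3 - <<'E'
from h import *
for n in('top','side'):
    d=snap(n,n+'0'); print(d['fx'],d['cx'],d['cy'],np.round(d['pose'],3).tolist())
print(r.sense())
E
```

```text
410.8752911216547 321.4909806270806 203.60694141468667 [[-0.029, -0.992, 0.122, 422.843], [-1.0, 0.027, -0.012, 10.71], [0.009, -0.123, -0.992, 994.404], [0.0, 0.0, 0.0, 1.0]]
399.54847435208734 319.7957961545927 204.46263343277826 [[-0.865, -0.302, 0.402, 111.813], [-0.502, 0.479, -0.72, 751.221], [0.025, -0.824, -0.566, 657.946], [0.0, 0.0, 0.0, 1.0]]
{'clock': 0.1, 'qpos': array([-1.28040923e+00,  3.53582939e-01,  1.63407653e+00, -2.47842065e-05,
        1.15521423e+00, -2.44359667e-03]), 'qvel': array([ 0.00264596, -0.0028688 , -0.00167358, -0.00082088, -0.0017959 ,
        0.00096976]), 'joint_efforts': array([ 7.82644179e-06, -6.06355047e+01, -3.42822075e+01, -1.47040464e-05,
        4.00483754e-03,  2.77759818e-05]), 'eef_pos': array([ 180.25447768, -597.98016407,  230.62705862]), 'tcp_rot': array([-3.14031156e+00,  1.95313656e-05,  2.92840723e-01]), 'contact_force': array([-0.22244081, -0.58397249, -1.21393873]), 'wrist_torque': array([-0.02800669, -0.0778221 , -0.01146311]), 'grasp_force': 0.0, 'opening': 1.005079321447657}
```

View pics/top0.png

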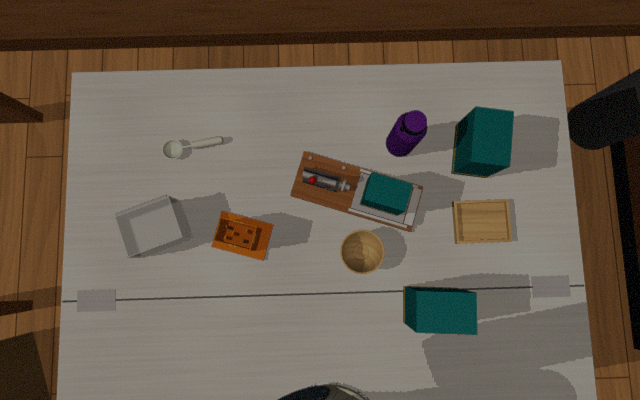

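View pics/side0.png

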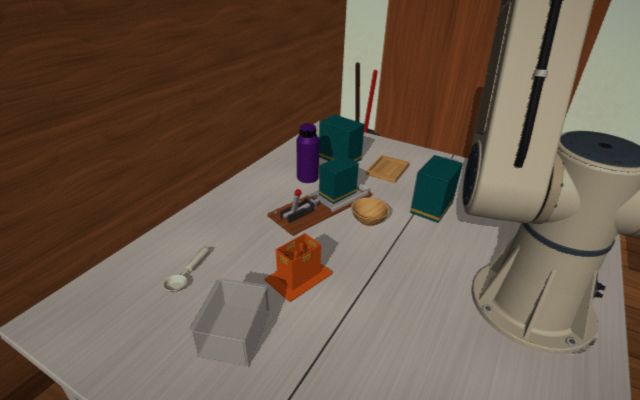

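Look-alikes of the lid: teal boxes at top px (388,193), (483,141) and (441,311). The one at (388,193) is smallest and sits on the board, so it fits. The orange base at (243,235) stays alone. I'll confirm with an enlarged crop.

```bash
python3 - <<'E'
import cv2
a=cv2.imread('pics/top0.png')[140:250,280:440]; b=cv2.imread('pics/top0.png')[190:255,440:525]
cv2.imwrite('pics/c1.png',cv2.resize(a,None,fx=5,fy=5,interpolation=cv2.INTER_CUBIC))
cv2.imwrite('pics/c2.png',cv2.resize(b,None,fx=8,fy=8,interpolation=cv2.INTER_CUBIC))
E
```

```text
(no output)
```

View pics/c1.png

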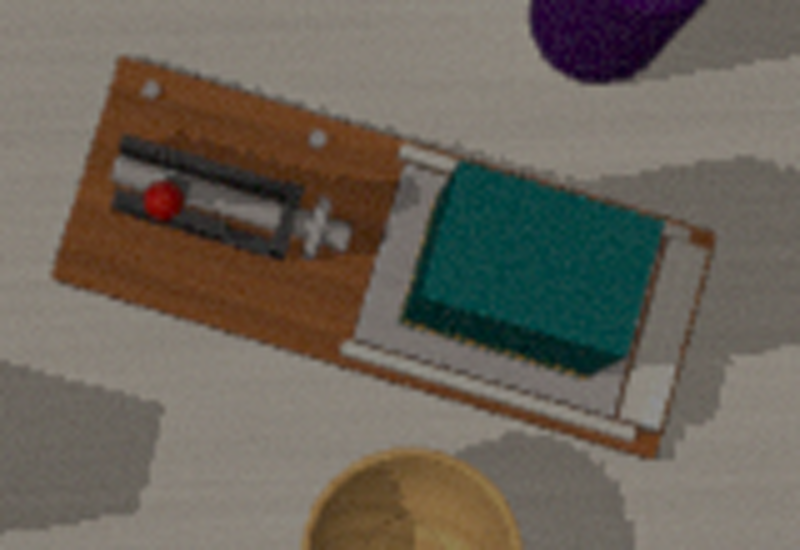

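View pics/c2.png

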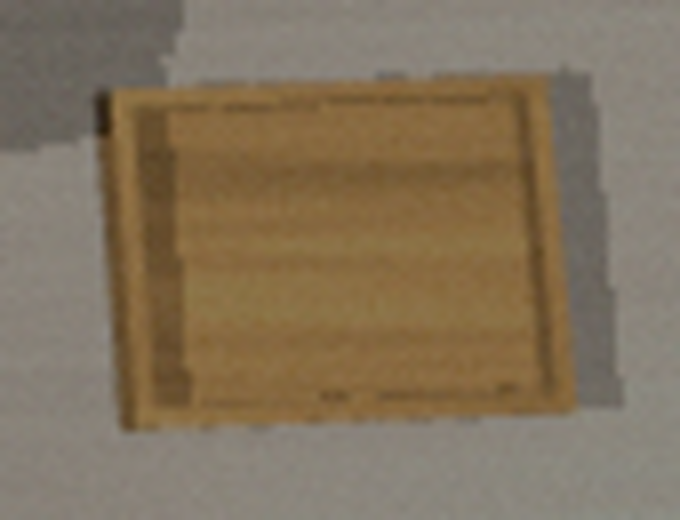

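The crop confirms it: the teal lid stands on the light foot on the brown board. The red ball is at crop (163,201) and the board corners are at (122,57), (53,278), (658,458) and (713,232). The second crop shows the tray's rim corners at (110,92), (548,75), (577,410) and (128,428).

```bash
cat >> h.py <<'E'
def fit(P,L):
    P=np.array(P)[:,:2];L=np.array(L,float); pc=P.mean(0);lc=L.mean(0);A=P-pc;B=L-lc
    y=np.arctan2((B[:,0]*A[:,1]-B[:,1]*A[:,0]).sum(),(B*A).sum()); R=np.array([[np.cos(y),-np.sin(y)],[np.sin(y),np.cos(y)]])
    t=pc-R@lc; return t,y,np.round(P-(L@R.T+t),1)
E
python3 - <<'E'
from h import *
d=ld('top0')
c=lambda u,v,ou,ov,s,z:at(d,(u+.5)/s-.5+ou,(v+.5)/s-.5+ov,z)
B=[c(u,v,280,140,5,10) for u,v in[(122,57),(53,278),(658,458),(713,232)]]
t,y,e=fit(B,[(58,225),(-58,225),(-58,-80),(58,-80)]);print('board',t,y,e.tolist())
R=np.array([[np.cos(y),-np.sin(y)],[np.sin(y),np.cos(y)]])
loc=lambda p:np.round(R.T@(p[:2]-t),1)
print('ball',loc(c(163,201,280,140,5,100)))
print('lidtop',[loc(c(u,v,280,140,5,116)) for u,v in[(460,162),(667,222),(632,356),(428,300)]])
T=[c(u,v,440,190,8,16) for u,v in[(110,92),(548,75),(577,410),(128,428)]]
print('tray',*fit(T,[(51,66),(51,-66),(-51,-66),(-51,66)]))
print('flask',at(d,401,147,0)[:2],'bowl',at(d,362,252,30)[:2])
for bx,by in[(0,183),(0,138),(0,12),(-14,138)]: print(t+R@[bx,by])
E
```

```text
board [ 550.80983193 -156.5503823 ] -0.3181689371480034 [[-1.0, -1.3], [0.6, -1.6], [0.8, -0.2], [-0.4, 3.2]]
ball [-20.8 177.6]
lidtop [array([30. , 57.7]), array([ 30.3, -35.7]), array([-30.5, -36.4]), array([-32.3,  54.5])]
tray [ 491.174738   -384.88938044] 0.004625613328167992 [[-1.1 -0.2]
 [-0.2 -1. ]
 [ 1.1 -0.6]
 [ 0.2  1.8]]
flask [ 681.59050708 -203.14047986] bowl [425.33492094 -92.37277636]
[608.05734212  17.26481432]
[593.98008552 -25.47662747]
[ 554.56376703 -145.15266449]
[580.68274807 -21.09703653]
```

Call:
play_rows(
  rows=[
    {"dp": [0,0,-0.15],"turn": [0,0,0.97],"fingers": 0.4},
    {"dp": [0,0,-0.15],"turn": [0,0,0.97],"fingers": 0.4},
    {"dp": [0,0,-0.15],"turn": [0,0,0.97],"fingers": 0.4},
    {"dp": [0,0,-0.15],"turn": [0,0,0.97],"fingers": 0.4},
    {"dp": [0,0,-0.15],"turn": [0,0,0.97],"fingers": 0.4},
  ],
  force=30,
)

```text
clock: 0.52
eef_pos: [180.3, -598.1, 261.1]
tcp_rot: [-3.141, 0.0, -0.22]
contact_force: [-0.3, 0.4, -0.4]
opening: 0.602
grasp_force: 0.0
```

Call:
play_rows(
  rows=[
    {"dp": [0,0,0],"turn": [0,0,0.98],"fingers": 0.4},
    {"dp": [0.25,-0.9,0],"turn": [0,0,0],"fingers": 0.4},
    {"dp": [0.25,-0.9,0],"turn": [0,0,0],"fingers": 0.4},
    {"dp": [0.25,-0.9,0],"turn": [0,0,0],"fingers": 0.4},
    {"dp": [0.25,-0.9,0],"turn": [0,0,0],"fingers": 0.4},
  ],
)

```text
clock: 0.93
eef_pos: [263.7, -472.5, 260.8]
tcp_rot: [-3.141, 0.001, -0.319]
contact_force: [0.8, 0.1, 0.8]
opening: 0.598
grasp_force: 0.0
```

Call:
play_rows(
  rows=[
    {"dp": [0.25,-0.9,0],"turn": [0,0,0],"fingers": 0.4},
    {"dp": [0.25,-0.9,0],"turn": [0,0,0],"fingers": 0.4},
    {"dp": [0.25,-0.9,0],"turn": [0,0,0],"fingers": 0.4},
    {"dp": [0.25,-0.9,0],"turn": [0,0,0],"fingers": 0.4},
    {"dp": [0.25,-0.9,0],"turn": [0,0,0],"fingers": 0.4},
  ],
)

```text
clock: 1.35
eef_pos: [367.5, -317.0, 261.1]
tcp_rot: [-3.141, 0.0, -0.318]
contact_force: [0.9, -0.8, -0.2]
opening: 0.595
grasp_force: 0.0
```

Call:
play_rows(
  rows=[
    {"dp": [0.25,-0.9,0],"turn": [0,0,0],"fingers": 0.4},
    {"dp": [0.25,-0.9,0],"turn": [0,0,0],"fingers": 0.4},
    {"dp": [0.25,-0.9,0],"turn": [0,0,0],"fingers": 0.4},
    {"dp": [0.25,-0.9,0],"turn": [0,0,0],"fingers": 0.4},
    {"dp": [0.25,-0.9,0],"turn": [0,0,0],"fingers": 0.4},
  ],
)

```text
clock: 1.77
eef_pos: [471.3, -161.6, 261.2]
tcp_rot: [3.142, 0.0, -0.318]
contact_force: [1.0, 0.0, -0.5]
opening: 0.598
grasp_force: 0.0
```

Call:
play_rows(
  rows=[
    {"dp": [0.25,-0.9,0],"turn": [0,0,0],"fingers": 0.4},
    {"dp": [0.25,-0.9,0],"turn": [0,0,0],"fingers": 0.4},
    {"dp": [0.25,-0.9,0],"turn": [0,0,0],"fingers": 0.4},
    {"dp": [0.25,-0.9,0],"turn": [0,0,0],"fingers": 0.4},
    {"dp": [0,0,0],"turn": [0,0,0],"fingers": 0.4},
  ],
)

```text
clock: 2.18
eef_pos: [556.7, -34.2, 261.0]
tcp_rot: [-3.139, -0.001, -0.315]
contact_force: [-0.9, -0.7, 0.4]
opening: 0.601
grasp_force: 0.0
```

Call:
play_rows(
  rows=[
    {"dp": [0.25,-0.81,0],"turn": [0,0,0],"fingers": 0.4},
    {"dp": [0.25,-0.81,0],"turn": [0,0,0],"fingers": 0.4},
    {"dp": [0,0,0.9],"turn": [0,0,0],"fingers": 0.4},
    {"dp": [0,0,0.9],"turn": [0,0,0],"fingers": 0.4},
    {"dp": [0,0,0.9],"turn": [0,0,0],"fingers": 0.4},
  ],
)

```text
clock: 2.6
eef_pos: [593.3, 16.7, 152.2]
tcp_rot: [-3.141, -0.001, -0.317]
contact_force: [-0.0, 0.4, -0.7]
opening: 0.6
grasp_force: 0.0
```

```bash
python3 - <<'E'
from h import *
print(r.sense()['eef_pos'])
d=snap('side','side1'); snap('top','top1')
a=cv2.imread('pics/side1.png')[120:250,210:380]; b=cv2.imread('pics/top1.png')[110:240,260:400]
a=cv2.resize(a,(520,398),interpolation=cv2.INTER_CUBIC);cv2.imwrite('pics/c3.png',cv2.resize(cv2.imread('pics/side1.png')[120:250,210:380],None,fx=4.6,fy=4.6,interpolation=cv2.INTER_CUBIC))
E
```

```text
[593.26978799  16.73231591 152.1504535 ]
```

View pics/c3.png

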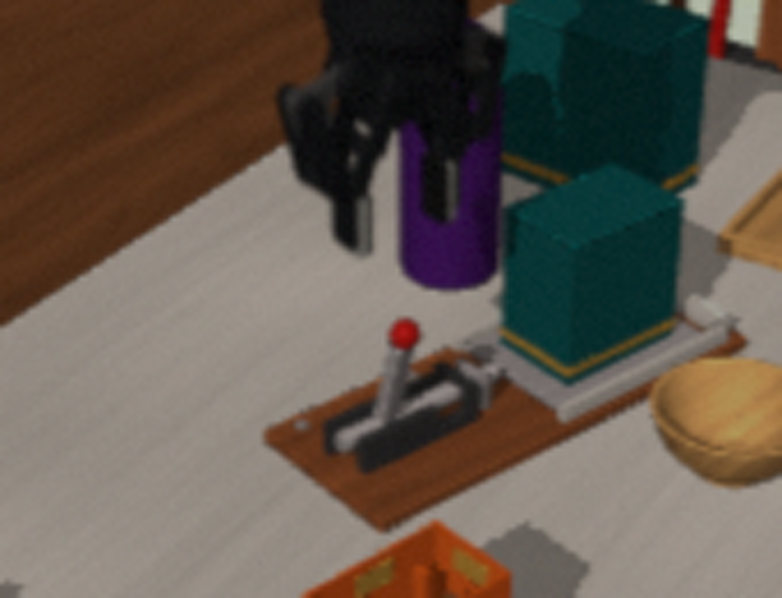

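The ball is at crop (405,333), which is side px (298,192). The fingers straddle a point above it. I'll triangulate the ball.

```bash
python3 - <<'E'
from h import *
a=ld('top0');s=ld('side1')
P=lambda d:np.diag([1,1,1])@np.array([[d['fx'],0,d['cx']],[0,d['fy'],d['cy']],[0,0,1]])@np.linalg.inv(d['pose'])[:3]
X=cv2.triangulatePoints(P(a),P(s),np.array([[312.2],[179.8]]),np.array([[298.0],[192.4]]));X=(X[:3]/X[3]).ravel();print(X,px(a,X),px(s,X))
y=-.318;R=np.array([[np.cos(y),-np.sin(y)],[np.sin(y),np.cos(y)]]);print(R.T@(X[:2]-[550.8,-156.6]))
# side: check board corners near, lid top corners
for b,z in(((-58,225),10),((58,225),10),((-31.5,-34),116),((-31.5,59),116)):
    p=px(s,[*([550.8,-156.6]+R@b),z]);print(b,np.round([(p[0]-210)*4.6,(p[1]-120)*4.6]))
E
```

```text
[586.85558773  18.50081257  95.99289098] [np.float64(312.30654585161733), np.float64(180.000702262456)] [np.float64(297.79784100197975), np.float64(192.36101041266062)]
[-20.50047046 177.59513136]
(-58, 225) [381. 518.]
(58, 225) [261. 426.]
(-31.5, -34) [681. 195.]
(-31.5, 59) [572. 243.]
```

Call:
play_rows(
  rows=[
    {"dp": [0,0,0.85],"turn": [0,0,0],"fingers": 0.4},
    {"dp": [0,0,0.8],"turn": [0,0,0],"fingers": 0.4},
    {"dp": [0,0,0.8],"turn": [0,0,0],"fingers": 0.6},
    {"dp": [0,0,0],"turn": [0,0,0],"fingers": 0.9},
    {"dp": [0,0,0],"turn": [0,0,0],"fingers": 1.0},
  ],
  force=25,
)

```text
clock: 3.12
eef_pos: [592.8, 16.1, 55.8]
tcp_rot: [3.141, 0.002, -0.318]
contact_force: [1.6, 3.5, -4.2]
opening: 0.183
grasp_force: 2.3
```

Call:
play_rows(
  rows=[
    {"dp": [0,0,0],"turn": [0,0,0],"fingers": 1.0},
    {"dp": [0,0,0],"turn": [0,0,0],"fingers": 1.0},
    {"dp": [0,0,0],"turn": [0,0,0],"fingers": 1.0},
  ],
)

```text
clock: 3.37
eef_pos: [594.0, 16.0, 56.6]
tcp_rot: [-3.141, -0.002, -0.318]
contact_force: [3.5, -0.8, -13.2]
opening: 0.149
grasp_force: 23.5
```

Call:
play_rows(
  rows=[
    {"dp": [0,0.2,0],"turn": [0,0,0],"fingers": 1.0},
    {"dp": [0,0.2,0],"turn": [0,0,0],"fingers": 1.0},
    {"dp": [0,0.2,0],"turn": [0,0,0],"fingers": 1.0},
    {"dp": [0,0.2,0],"turn": [0,0,0],"fingers": 1.0},
    {"dp": [0,0,0],"turn": [0,0,0],"fingers": 1.0},
  ],
)

```text
clock: 3.78
eef_pos: [583.7, -14.8, 56.5]
tcp_rot: [-3.141, -0.002, -0.318]
contact_force: [3.5, 0.3, -11.3]
opening: 0.154
grasp_force: 23.2
```

Call:
play_rows(
  rows=[
    {"dp": [0,0.1,0],"turn": [0,0,0],"fingers": 1.0},
    {"dp": [0,0.1,0],"turn": [0,0,0],"fingers": 1.0},
    {"dp": [0,0.1,0],"turn": [0,0,0],"fingers": 1.0},
    {"dp": [0,0,0],"turn": [0,0,0],"fingers": 1.0},
  ],
)

```text
clock: 4.12
eef_pos: [581.9, -21.1, 56.6]
tcp_rot: [-3.133, -0.003, -0.321]
contact_force: [11.1, 30.0, -14.4]
opening: 0.148
grasp_force: 28.6
```

Call:
play_rows(
  rows=[
    {"dp": [0,-0.07,0],"turn": [0,0,0],"fingers": 1.0},
    {"dp": [-0.13,0,0.05],"turn": [0,0,0],"fingers": 1.0},
    {"dp": [-0.14,0,0.06],"turn": [0,0,0],"fingers": 1.0},
    {"dp": [-0.27,0,0.19],"turn": [0,0,0],"fingers": 1.0},
    {"dp": [0,0,0],"turn": [0,0,0],"fingers": 1.0},
  ],
)

```text
clock: 4.53
eef_pos: [561.2, -13.3, 44.9]
tcp_rot: [-3.137, -0.003, -0.319]
contact_force: [7.2, 19.0, -5.3]
opening: 0.147
grasp_force: 16.3
```

Call:
play_rows(
  rows=[
    {"dp": [-0.21,0,0.25],"turn": [0,0,0],"fingers": 1.0},
    {"dp": [-0.07,0,0.15],"turn": [0,0,0],"fingers": 1.0},
    {"dp": [-0.07,0,0.15],"turn": [0,0,0],"fingers": 1.0},
    {"dp": [-0.02,0,0.1],"turn": [0,0,0],"fingers": 1.0},
    {"dp": [0,0,0],"turn": [0,0,0],"fingers": 1.0},
  ],
)

```text
clock: 4.95
eef_pos: [548.4, -8.5, 19.5]
tcp_rot: [-3.137, -0.004, -0.319]
contact_force: [3.7, 23.0, 5.0]
opening: 0.138
grasp_force: 24.3
```

Call:
play_rows(
  rows=[
    {"dp": [0,0,0.1],"turn": [0,0,0],"fingers": 1.0},
    {"dp": [0,0,0],"turn": [0,0,0],"fingers": 1.0},
  ],
)

```text
clock: 5.12
eef_pos: [547.9, -8.4, 15.6]
tcp_rot: [-3.137, -0.003, -0.319]
contact_force: [1.5, 24.2, 5.5]
opening: 0.134
grasp_force: 24.5
```

Call:
play_rows(
  rows=[
    {"dp": [0,-0.05,0],"turn": [0,0,0],"fingers": 0.5},
    {"dp": [0,0,0],"turn": [0,0,0],"fingers": 0.5},
    {"dp": [0,0,0],"turn": [0,0,0],"fingers": 0.5},
    {"dp": [0,0,-0.5],"turn": [0,0,0],"fingers": 0.5},
    {"dp": [0,0,-0.9],"turn": [0,0,0],"fingers": 0.5},
  ],
)

```text
clock: 5.53
eef_pos: [543.6, -10.0, 67.4]
tcp_rot: [3.139, 0.006, -0.318]
contact_force: [-0.2, 0.1, 0.3]
opening: 0.499
grasp_force: 0.0
```

Call:
play_rows(
  rows=[
    {"dp": [0,0,-0.9],"turn": [0,0,0],"fingers": 0.0},
    {"dp": [0,0,-0.9],"turn": [0,0,0],"fingers": 0.0},
    {"dp": [0,0,-0.9],"turn": [0,0,0],"fingers": 0.0},
    {"dp": [-0.9,-0.4,-0.1],"turn": [0,0,0],"fingers": 0.0},
    {"dp": [-0.9,-0.4,0],"turn": [0,0,0],"fingers": 0.0},
  ],
)

```text
clock: 5.95
eef_pos: [490.2, 42.8, 184.8]
tcp_rot: [-3.139, -0.007, -0.321]
contact_force: [0.3, 1.3, -0.0]
opening: 1.0
grasp_force: 0.0
```

```bash
python3 - <<'E'
from h import *
print(r.sense()['eef_pos'])
snap('side','side2'); snap('top','top2')
f=lambda i,s:cv2.resize(i,s,interpolation=cv2.INTER_CUBIC)
a=f(cv2.imread('pics/side2.png')[150:240,250:385],(540,360)); b=f(cv2.imread('pics/top2.png')[140:250,280:440],(800,550))
cv2.imwrite('pics/c4.png',b);cv2.imwrite('pics/c5.png',a)
E
```

```text
[490.17492803  42.78008959 184.82615835]
```

View pics/c4.png

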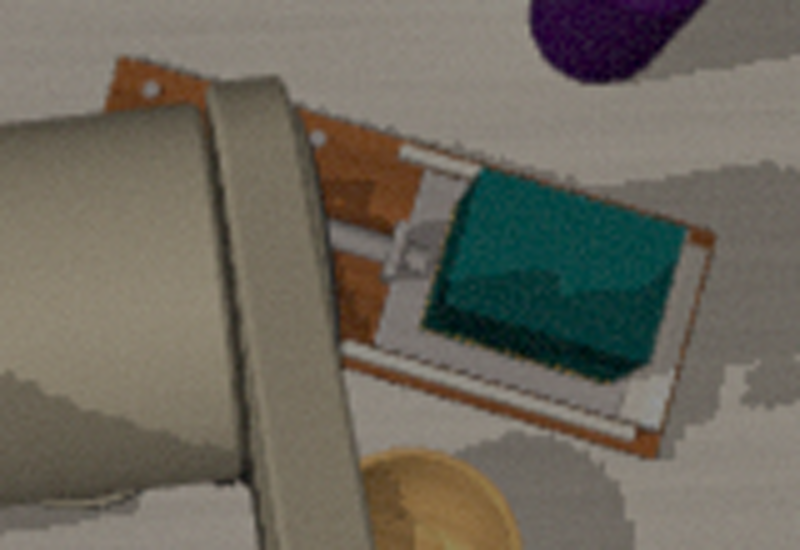

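View pics/c5.png

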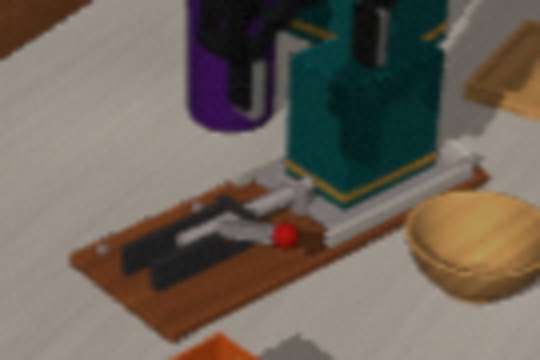

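```bash
python3 - <<'E'
from h import *
d=ld('side2');y=-.318;R=np.array([[np.cos(y),-np.sin(y)],[np.sin(y),np.cos(y)]])
for th in(.9,1.1,1.25):
    p=px(d,[*([550.8,-156.6]+R@[-75*np.sin(th),138]),25+75*np.cos(th)]);print(th,(p[0]-250)*4,(p[1]-150)*4)
d=ld('top2')
for u,v in[(482,170),(688,228),(650,362),(447,305)]:
    X=at(d,(u+.5)/5-.5+280,(v+.5)/5-.5+140,116);print(np.round(X[:2],1),np.round(R.T@(X[:2]-[550.8,-156.6]),1))
E
```

```text
0.9 275.11535169208355 204.27281194170314
1.1 282.82664595092933 225.4558522473451
1.25 286.7930942853209 241.25103619038464
[ 593.6 -120.6] [29.4 47.6]
[ 565.6 -208.9] [ 30.4 -45.1]
[ 507.6 -189.2] [-30.8 -44.5]
[ 534.8 -102.8] [-32.   46.1]
```

The ball is at crop (286,236). The bolt is across and the handle is low in the notch, but the last few degrees are uncertain. I'll press it from above with shut fingers to make sure.

Call:
play_rows(
  rows=[
    {"dp": [0.79,0.39,0],"turn": [0,0,0],"fingers": 1.0},
    {"dp": [0.79,0.39,0],"turn": [0,0,0],"fingers": 1.0},
    {"dp": [0,0,0.9],"turn": [0,0,0],"fingers": 1.0},
    {"dp": [0,0,0.9],"turn": [0,0,0],"fingers": 1.0},
    {"dp": [0,0,0.9],"turn": [0,0,0],"fingers": 1.0},
  ],
)

```text
clock: 6.47
eef_pos: [539.2, -7.2, 73.0]
tcp_rot: [-3.141, -0.002, -0.319]
contact_force: [0.2, 0.0, -1.1]
opening: 0.301
grasp_force: 0.0
```

Call:
play_rows(
  rows=[
    {"dp": [0,0,0.2],"turn": [0,0,0],"fingers": 1.0},
    {"dp": [0,0,0.15],"turn": [0,0,0],"fingers": 1.0},
    {"dp": [0,0,0],"turn": [0,0,0],"fingers": 1.0},
  ],
)

```text
clock: 6.72
eef_pos: [538.2, -6.3, 59.3]
tcp_rot: [3.141, 0.001, -0.318]
contact_force: [-0.8, 0.0, 0.0]
opening: -0.001
grasp_force: 0.0
```

Call:
play_rows(
  rows=[
    {"dp": [0,0,0.1],"turn": [0,0,0],"fingers": 1.0},
    {"dp": [0,0,0.05],"turn": [0,0,0],"fingers": 1.0},
    {"dp": [0,0,0],"turn": [0,0,0],"fingers": 1.0},
  ],
)

```text
clock: 6.97
eef_pos: [539.3, -6.1, 54.6]
tcp_rot: [-3.141, -0.003, -0.318]
contact_force: [1.2, -0.4, 0.8]
opening: -0.004
grasp_force: 0.8
```

Call:
play_rows(
  rows=[
    {"dp": [0,0,0.08],"turn": [0,0,0],"fingers": 1.0},
    {"dp": [0,0,0.05],"turn": [0,0,0],"fingers": 1.0},
    {"dp": [0,0,0],"turn": [0,0,0],"fingers": 1.0},
  ],
)

```text
clock: 7.22
eef_pos: [541.8, -6.3, 50.3]
tcp_rot: [-3.14, -0.007, -0.317]
contact_force: [3.9, -1.6, 10.7]
opening: -0.005
grasp_force: 5.1
```

Call:
play_rows(
  rows=[
    {"dp": [0,0,0.05],"turn": [0,0,0],"fingers": 1.0},
    {"dp": [0,0,0.05],"turn": [0,0,0],"fingers": 1.0},
    {"dp": [0,0,0],"turn": [0,0,0],"fingers": 1.0},
  ],
)

```text
clock: 7.47
eef_pos: [542.1, -6.2, 48.1]
tcp_rot: [-3.139, -0.007, -0.318]
contact_force: [-0.4, -2.5, 34.1]
opening: -0.003
grasp_force: 16.9
```

The handle met its stop at z ≈ 48 mm, where about 49 was expected, so it is fully down. Next is the lid.

Call:
play_rows(
  rows=[
    {"dp": [0,0,-0.85],"turn": [0,0,0],"fingers": 1.0},
    {"dp": [0,0,-0.95],"turn": [0,0,0],"fingers": 0.0},
    {"dp": [0,0,-0.95],"turn": [0,0,0],"fingers": 0.0},
    {"dp": [0,0,-0.9],"turn": [0,0,0],"fingers": 0.0},
    {"dp": [0.34,0.87,0],"turn": [0,0,0],"fingers": 0.0},
  ],
)

```text
clock: 7.88
eef_pos: [544.2, -40.0, 198.0]
tcp_rot: [-3.137, -0.011, -0.314]
contact_force: [2.7, -0.4, -0.1]
opening: 0.563
grasp_force: 0.0
```

Call:
play_rows(
  rows=[
    {"dp": [0.34,0.87,0],"turn": [0,0,0],"fingers": 0.0},
    {"dp": [0.34,0.87,0],"turn": [0,0,0],"fingers": 0.0},
    {"dp": [0.34,0.87,0],"turn": [0,0,0],"fingers": 0.0},
    {"dp": [0,0,0],"turn": [0,0,-1],"fingers": 0.0},
    {"dp": [0,0,0],"turn": [0,0,-1],"fingers": 0.0},
  ],
)

```text
clock: 8.3
eef_pos: [546.3, -157.6, 190.7]
tcp_rot: [3.141, -0.001, -0.107]
contact_force: [-0.0, -0.2, -0.2]
opening: 1.0
grasp_force: 0.0
```

Call:
play_rows(
  rows=[
    {"dp": [0,0,0],"turn": [0,0,-1],"fingers": 0.0},
    {"dp": [0,0,0],"turn": [0,0,-1],"fingers": 0.0},
    {"dp": [0,0,0],"turn": [0,0,-1],"fingers": 0.0},
    {"dp": [0,0,0],"turn": [0,0,-1],"fingers": 0.0},
    {"dp": [0,0,0],"turn": [0,0,-1],"fingers": 0.0},
  ],
)

```text
clock: 8.72
eef_pos: [546.3, -155.4, 190.7]
tcp_rot: [3.141, -0.001, 0.421]
contact_force: [0.1, -0.2, 0.0]
opening: 1.001
grasp_force: 0.0
```

Call:
play_rows(
  rows=[
    {"dp": [0,0,0],"turn": [0,0,-1],"fingers": 0.0},
    {"dp": [0,0,0],"turn": [0,0,-1],"fingers": 0.0},
    {"dp": [0,0,0],"turn": [0,0,-1],"fingers": 0.0},
    {"dp": [0,0,0],"turn": [0,0,-1],"fingers": 0.0},
    {"dp": [0,0,0],"turn": [0,0,-1],"fingers": 0.0},
  ],
)

```text
clock: 9.13
eef_pos: [546.3, -155.3, 190.7]
tcp_rot: [3.141, -0.0, 0.944]
contact_force: [1.1, 0.1, -0.3]
opening: 0.999
grasp_force: 0.0
```

Call:
play_rows(
  rows=[
    {"dp": [0,0,0],"turn": [0,0,-1],"fingers": 0.0},
    {"dp": [0,0,0],"turn": [0,0,-1],"fingers": 0.0},
    {"dp": [0,0,0],"turn": [0,0,-1],"fingers": 0.0},
    {"dp": [0,0,0],"turn": [0,0,0],"fingers": 0.0},
  ],
)

```text
clock: 9.47
eef_pos: [546.4, -155.3, 190.7]
tcp_rot: [3.141, -0.0, 1.258]
contact_force: [-1.0, -1.1, 0.6]
opening: 0.997
grasp_force: 0.0
```

Call:
play_rows(
  rows=[
    {"dp": [0,0.1,0.8],"turn": [0,0,0],"fingers": 0.0},
    {"dp": [0,0,0.8],"turn": [0,0,0],"fingers": 0.0},
    {"dp": [0,0,0.7],"turn": [0,0,0],"fingers": 0.0},
    {"dp": [0,0,0.67],"turn": [0,0,0],"fingers": 0.0},
    {"dp": [0,0,0],"turn": [0,0,0],"fingers": 0.2},
  ],
  force=70,
)

```text
clock: 9.88
eef_pos: [546.9, -155.6, 67.1]
tcp_rot: [-3.134, 0.0, 1.25]
contact_force: [-1.1, -0.2, 0.5]
opening: 0.883
grasp_force: 0.0
```

Call:
play_rows(
  rows=[
    {"dp": [0,0,0],"turn": [0,0,0],"fingers": 0.4},
    {"dp": [0,0,0],"turn": [0,0,0],"fingers": 0.5},
    {"dp": [0,0,0],"turn": [0,0,0],"fingers": 0.6},
    {"dp": [0,0,0],"turn": [0,0,0],"fingers": 0.6},
  ],
)

```text
clock: 10.22
eef_pos: [550.7, -156.8, 72.6]
tcp_rot: [3.14, -0.0, 1.253]
contact_force: [0.2, -0.1, -5.1]
opening: 0.731
grasp_force: 77.5
```

Call:
play_rows(
  rows=[
    {"dp": [0,0,-0.15],"turn": [0,0,0],"fingers": 0.7},
    {"dp": [0,0,-0.2],"turn": [0,0,0],"fingers": 0.7},
    {"dp": [0,0,-0.25],"turn": [0,0,0],"fingers": 0.7},
    {"dp": [0,0,-0.25],"turn": [0,0,0],"fingers": 0.7},
  ],
)

```text
clock: 10.55
eef_pos: [549.5, -156.4, 105.8]
tcp_rot: [-3.14, 0.0, 1.253]
contact_force: [0.8, -1.0, -17.9]
opening: 0.723
grasp_force: 80.4
```

Call:
play_rows(
  rows=[
    {"dp": [0,0,-0.25],"turn": [0,0,0],"fingers": 0.7},
    {"dp": [0,0,-0.25],"turn": [0,0,0],"fingers": 0.7},
    {"dp": [0,0,-0.25],"turn": [0,0,0],"fingers": 0.7},
    {"dp": [0,0,-0.25],"turn": [0,0,0],"fingers": 0.7},
    {"dp": [0,0,-0.25],"turn": [0,0,0],"fingers": 0.7},
  ],
)

```text
clock: 10.97
eef_pos: [550.2, -156.6, 156.7]
tcp_rot: [3.141, -0.0, 1.253]
contact_force: [-0.6, 0.9, -1.0]
opening: 0.731
grasp_force: 81.8
```

Call:
play_rows(
  rows=[
    {"dp": [0,0,-0.3],"turn": [0,0,0],"fingers": 0.7},
    {"dp": [0,0,-0.35],"turn": [0,0,0],"fingers": 0.7},
    {"dp": [0,0,-0.35],"turn": [0,0,0],"fingers": 0.7},
    {"dp": [-0.2,0.02,0],"turn": [0,0,0],"fingers": 0.7},
    {"dp": [-0.45,0.03,0],"turn": [0,0,0],"fingers": 0.7},
  ],
)

```text
clock: 11.38
eef_pos: [545.9, -181.8, 198.1]
tcp_rot: [3.136, -0.0, 1.255]
contact_force: [-0.9, 0.5, -2.1]
opening: 0.727
grasp_force: 81.8
```

Call:
play_rows(
  rows=[
    {"dp": [-0.7,0.05,0],"turn": [0,0,0],"fingers": 0.7},
    {"dp": [-0.8,0.05,0],"turn": [0,0,0],"fingers": 0.7},
    {"dp": [-0.8,0.05,0],"turn": [0,0,0],"fingers": 0.7},
    {"dp": [-0.8,0.05,0],"turn": [0,0,0],"fingers": 0.7},
    {"dp": [-0.8,0.05,0],"turn": [0,0,0],"fingers": 0.7},
  ],
)

```text
clock: 11.8
eef_pos: [504.5, -335.6, 196.4]
tcp_rot: [3.139, 0.001, 1.253]
contact_force: [-0.1, 0.2, -0.8]
opening: 0.727
grasp_force: 81.8
```

Call:
play_rows(
  rows=[
    {"dp": [-0.7,0.05,0],"turn": [0,0,-0.4],"fingers": 0.7},
    {"dp": [-0.45,0.03,0],"turn": [0,0,-0.8],"fingers": 0.7},
    {"dp": [-0.2,0,0],"turn": [0,0,-0.8],"fingers": 0.7},
    {"dp": [0,0,0],"turn": [0,0,-0.7],"fingers": 0.7},
    {"dp": [0,0,0],"turn": [0,0,-0.38],"fingers": 0.7},
  ],
)

```text
clock: 12.22
eef_pos: [492.4, -387.8, 196.2]
tcp_rot: [3.14, 0.001, 1.578]
contact_force: [0.4, -0.8, -1.7]
opening: 0.727
grasp_force: 82.0
```

Call:
play_rows(
  rows=[
    {"dp": [0,0,0],"turn": [0,0,0],"fingers": 0.7},
  ],
)

```text
clock: 12.3
eef_pos: [492.6, -387.2, 196.1]
tcp_rot: [3.14, 0.001, 1.577]
contact_force: [0.3, -0.5, -0.7]
opening: 0.728
grasp_force: 82.0
```

```bash
python3 - <<'E'
from h import *
print(r.sense()['eef_pos'],r.sense()['tcp_rot'])
snap('side','side3')
cv2.imwrite('pics/c6.png',cv2.resize(cv2.imread('pics/side3.png')[90:240,270:470],None,fx=4,fy=4,interpolation=cv2.INTER_CUBIC))
E
```

```text
[ 492.56774368 -387.16602807  196.13673757] [3.14030013e+00 1.18188476e-03 1.57670980e+00]
```

View pics/c6.png

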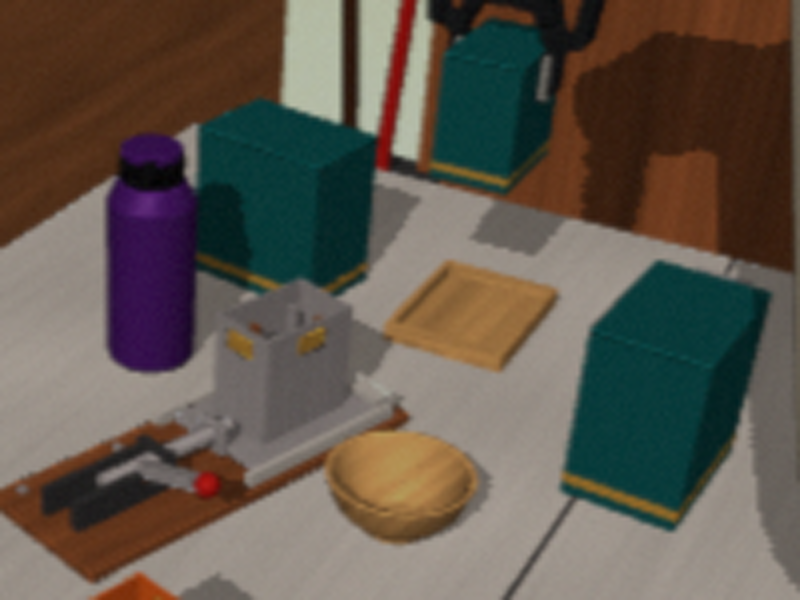

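The tin stands open, the bolt's red ball is down at (207,485), and the lid hangs upright above the tray. I'll lower it.

Call:
play_rows(
  rows=[
    {"dp": [0.05,-0.03,0.5],"turn": [0,0,0],"fingers": 0.7},
    {"dp": [0,0,0.8],"turn": [0,0,0],"fingers": 0.7},
    {"dp": [0,0,0.8],"turn": [0,0,0],"fingers": 0.7},
    {"dp": [0,0,0.6],"turn": [0,0,0],"fingers": 0.7},
    {"dp": [0,0,0.2],"turn": [0,0,0],"fingers": 0.7},
  ],
)

```text
clock: 12.77
eef_pos: [489.7, -382.7, 76.0]
tcp_rot: [-3.138, -0.003, 1.574]
contact_force: [-0.8, 0.9, -1.5]
opening: 0.727
grasp_force: 82.0
```

Call:
play_rows(
  rows=[
    {"dp": [0,0,0.1],"turn": [0,0,0],"fingers": 0.7},
    {"dp": [0,0,0.1],"turn": [0,0,0],"fingers": 0.7},
    {"dp": [0,0,0],"turn": [0,0,0],"fingers": 0.7},
  ],
)

```text
clock: 13.02
eef_pos: [492.0, -384.5, 72.1]
tcp_rot: [3.14, 0.001, 1.575]
contact_force: [-0.3, 0.5, -1.9]
opening: 0.73
grasp_force: 82.0
```

Call:
play_rows(
  rows=[
    {"dp": [0,0,0.08],"turn": [0,0,0],"fingers": 0.7},
    {"dp": [0,0,0.05],"turn": [0,0,0],"fingers": 0.7},
    {"dp": [0,0,0],"turn": [0,0,0],"fingers": 0.7},
  ],
)

```text
clock: 13.27
eef_pos: [491.6, -384.2, 66.6]
tcp_rot: [3.141, 0.001, 1.575]
contact_force: [-0.1, 0.3, -1.8]
opening: 0.728
grasp_force: 82.0
```

Call:
play_rows(
  rows=[
    {"dp": [0,0,0.05],"turn": [0,0,0],"fingers": 0.7},
    {"dp": [0,0,0],"turn": [0,0,0],"fingers": 0.7},
  ],
)

```text
clock: 13.43
eef_pos: [491.3, -384.0, 64.2]
tcp_rot: [3.141, 0.0, 1.576]
contact_force: [-1.1, 0.2, -1.1]
opening: 0.733
grasp_force: 82.0
```

Call:
play_rows(
  rows=[
    {"dp": [0,0,0.03],"turn": [0,0,0],"fingers": 0.7},
    {"dp": [0,0,0.02],"turn": [0,0,0],"fingers": 0.7},
    {"dp": [0,0,0],"turn": [0,0,0],"fingers": 0.7},
  ],
)

```text
clock: 13.68
eef_pos: [491.2, -383.9, 61.9]
tcp_rot: [-3.141, -0.0, 1.576]
contact_force: [-0.2, 0.3, -1.7]
opening: 0.729
grasp_force: 82.0
```

Call:
play_rows(
  rows=[
    {"dp": [0,0,0.02],"turn": [0,0,0],"fingers": 0.7},
    {"dp": [0,0,0],"turn": [0,0,0],"fingers": 0.7},
  ],
)

```text
clock: 13.85
eef_pos: [491.4, -384.0, 61.2]
tcp_rot: [-3.142, 0.0, 1.576]
contact_force: [0.0, -0.5, -1.1]
opening: 0.727
grasp_force: 82.3
```

Call:
play_rows(
  rows=[
    {"dp": [0,0,0.025],"turn": [0,0,0],"fingers": 0.7},
    {"dp": [0,0,0],"turn": [0,0,0],"fingers": 0.7},
  ],
)

```text
clock: 14.02
eef_pos: [491.3, -384.0, 61.1]
tcp_rot: [3.142, 0.0, 1.576]
contact_force: [-2.8, 2.0, 8.4]
opening: 0.728
grasp_force: 82.8
```

Call:
play_rows(
  rows=[
    {"dp": [0,0,0.025],"turn": [0,0,0],"fingers": 0.7},
    {"dp": [0,0,0],"turn": [0,0,0],"fingers": 0.7},
  ],
)

```text
clock: 14.18
eef_pos: [491.4, -384.1, 61.1]
tcp_rot: [3.141, 0.0, 1.576]
contact_force: [-6.1, 4.2, 18.5]
opening: 0.727
grasp_force: 83.7
```

Call:
play_rows(
  rows=[
    {"dp": [0,0,0.025],"turn": [0,0,0],"fingers": 0.7},
    {"dp": [0,0,0],"turn": [0,0,0],"fingers": 0.7},
  ],
)

```text
clock: 14.35
eef_pos: [491.4, -384.1, 61.0]
tcp_rot: [3.141, 0.0, 1.576]
contact_force: [-9.4, 6.3, 27.1]
opening: 0.734
grasp_force: 84.7
```

Call:
play_rows(
  rows=[
    {"dp": [0,0,-0.05],"turn": [0,0,0],"fingers": 0.7},
    {"dp": [0,0,0],"turn": [0,0,0],"fingers": 0.2},
    {"dp": [0,0,0],"turn": [0,0,0],"fingers": 0.05},
    {"dp": [0,0,0],"turn": [0,0,0],"fingers": 0.0},
    {"dp": [0,0,0],"turn": [0,0,0],"fingers": 0.0},
  ],
  force=20,
)

```text
clock: 14.77
eef_pos: [491.3, -383.9, 59.9]
tcp_rot: [-3.141, -0.0, 1.576]
contact_force: [-0.5, -0.6, 0.4]
opening: 1.003
grasp_force: 0.0
```

Call:
play_rows(
  rows=[
    {"dp": [0,0,-0.3],"turn": [0,0,0],"fingers": 0.0},
    {"dp": [0,0,-0.7],"turn": [0,0,0],"fingers": 0.0},
    {"dp": [0,0,-0.9],"turn": [0,0,0],"fingers": 0.0},
    {"dp": [0,0,-0.9],"turn": [0,0,0],"fingers": 0.0},
    {"dp": [0,0,-0.9],"turn": [0,0,0],"fingers": 0.0},
  ],
)

```text
clock: 15.18
eef_pos: [491.1, -383.8, 210.5]
tcp_rot: [-3.141, -0.0, 1.576]
contact_force: [0.5, -0.2, -0.3]
opening: 1.004
grasp_force: 0.0
```

Call:
play_rows(
  rows=[
    {"dp": [0,0,-0.9],"turn": [0,0,0],"fingers": 0.0},
    {"dp": [-0.8,-0.5,-0.2],"turn": [0,0,0],"fingers": 0.0},
    {"dp": [-0.8,-0.5,0],"turn": [0,0,0],"fingers": 0.0},
    {"dp": [-0.8,-0.5,0],"turn": [0,0,0],"fingers": 0.0},
    {"dp": [0,0,0],"turn": [0,0,0],"fingers": 0.0},
  ],
)

```text
clock: 15.6
eef_pos: [428.7, -485.1, 253.6]
tcp_rot: [-3.141, 0.003, 1.573]
contact_force: [-0.0, 1.2, -0.6]
opening: 0.998
grasp_force: 0.0
```

```bash
python3 - <<'E'
from h import *
snap('side','side4');snap('top','top4')
f=lambda i:cv2.resize(i,None,fx=3,fy=3,interpolation=cv2.INTER_CUBIC)
a=f(cv2.imread('pics/side4.png')[120:240,260:480]);b=f(cv2.imread('pics/top4.png')[140:240,290:510])
cv2.imwrite('pics/c7.png',cv2.resize(np.vstack([a,b]),None,fx=.9,fy=.9))
E
```

```text
(no output)
```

View pics/c7.png

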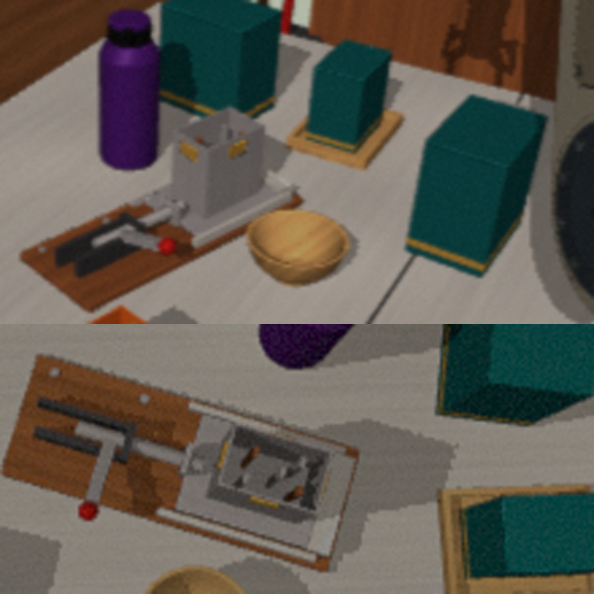

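The picture shows the lid upright and flat inside the tray at (350,95). The tin stands in place with the bolt across, the handle is down in the notch with its ball at (88,511), and the flask and bowl have not moved.

```bash
python3 -c "
from rig import r
print(r.sign_off())"
```

```text
the job is handed in; nothing more can be done
None
```

The job is handed in at about 16 s of the 62 s allowed: the bolt is across and locked in its notch, the tin stands open in place, and the teal lid is upright and flat in the bamboo tray; the flask and bowl had not moved in the last pictures, and the arm never went near the clear box or spoon.

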